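# Make the vegetable slicer safe to put away

### The job

Make the vegetable slicer safe to put away: first turn its thickness dial fully to the closed stop so that the blade gap is shut, and only then run the food carriage along its rails to the far end. The carriage is gummed up with dried starch, so push steadily until it breaks free, then press it gently home against the hidden rubber stop until its spring pin drops in and locks it. Do not ram the stop, leave the other things where they are, and let go of everything.

Things in the scene. Friction and masses are not known exactly. Their poses are not given: they have to be found in the camera images.
- slicer: flat steel vegetable slicer (mandoline) with grey ends, 134 wide x 430 long x 100 mm high, standing fixed on the hob. Origin: centre of its underside on the hob; its y axis runs along its length, from the dial end (-y) to the far end (+y) with the grey bridge, which begins at y = 139 mm and tops out at z = 95 mm; z up. Side rails top out at z = 73 mm. The dial stands at y = -177 mm
- dial (a joint): thickness dial, rad: 0 = closed (hard stop, grip bar in line with the slicer's length), grows counter-clockwise seen from above to 1.4; starts 0.6 to 1.3; 0.08 N m of friction, stays where left. The infeed plate rises level with the blade as it closes. Closed: below 0.08. The carriage must not pass 45 mm of travel with the dial above 0.12
- dial_grip (a point): middle of the dial's black grip bar (13 mm wide, 42 mm long, 75 to 99 mm above the hob), on the dial's upright axis, 89 mm above the hob; turns with the dial, y along the bar, z up
- carriage (a joint): travel of the white food carriage along the rails, m, growing towards the bridge (slicer's +y); starts 0 to 8 mm. Drag 1 to 4 N, but somewhere between 8 and 40 mm dried starch sticks it and it takes about 9 to 16 N to push through, done slowly. It meets the stop between 106 and 130 mm; where differs each time and cannot be seen, inside the bridge
- carriage_knob (a point): point on the axis of the carriage's upright round knob, 128 mm above the hob, 14 mm below the knob's flat top; the knob is 27 to 31 mm thick there. Axes as the slicer's. It stands in the middle of the carriage's plate, 146 (x) by 86 mm (y), top 84 mm above the hob; a flat nose 38 mm long leads into the bridge
- pin (a joint): the carriage's spring-loaded locking pin with a small round black knob, 15 mm, at the carriage's +x side. In m downward: 0 riding on the guide, about 4.5 mm once it has dropped behind the ledge at the end of the travel and locks the carriage. It drops by itself once the carriage is pressed about 2 to 3 mm into the rubber stop (6 to 11 N); locked: above 3 mm
- bumper (a joint): squash of the rubber stop inside the bridge, in m: 0 untouched, grows as the carriage presses on it, about 3.5 N per mm; springs back when let go, as far as the locked pin allows. Safe is 3 to 5 mm; more than 6 mm (21 N) is ramming it
- garlic: bystander: whole garlic bulb, 53 mm, loose, near the slicer; origin under its centre
- lemon: bystander: lemon, 83 x 58 mm, loose, behind the slicer; origin under its centre
- spoon: bystander: steel spoon 194 x 39 mm, loose, on the left; origin under its centre
- salt_shaker: bystander: salt shaker 44 mm wide, 90 mm high, loose, on the left; origin under its centre

How it is judged:
By the outcome, as a careful person would: the job done as asked, in the order asked, and still so for the second after the job is handed in, with the robot touching nothing.
It also fails if it takes over 64 s, if anything falls off the work surface, if the arm or the gripper's body presses on something with over 40 N, if the wrist force passes 120 N, or if a joint passes its speed limit or range.

### The arm

A 6-joint arm with a two-finger parallel gripper is mounted at the origin on a cart in front of the work surface, level with it; the furniture and walls round the work are solid. World frame = base frame: x ahead of the robot, y to its left, z up, the work surface at z = 0. Lengths are in m, angles in rad, forces in N, time in s.
With the tool pointing down it reaches from about 0.425 to 0.95 m from the base axis. Payload 3.5 kg.
Tool frame: the origin (TCP) lies between the finger pads; the fingertips stand 22 mm ahead of it and the grasp point (between the pads) lies 3 mm ahead of it (ctrl.nose_length is the z of the fingertips in the tool frame, in m); z points along the fingers, y is the line along which they close (so a half turn about z gives the same grasp; the last joint's range is limited). The gripper opens to 85 mm and grips with 20 to 120 N. Pads are 22 mm wide; open, the fingers measure 114 mm over their backs; the gripper's body (76 mm by 85 mm) begins 54 mm behind the grasp point. The pads swing forward as they close: fully open they stand 13 mm farther back than shut.
Start: joints at [1.072, 0.286, 1.577, -0, 1.279, -0.15], TCP at [0.231, 0.634, 0.253] pointing down, gripper open.
Joint ranges: [-2.77, 2.77], [-0.9, 2.22], [0.21, 2.48], [-1.53, 4.67], [0.24, 2.81], [-2.84, 2.84]. Speed limits (rad/s): [2.79, 2.79, 3.14, 3.14, 3.14, 3.14].

### API

Orientations are given as a unit quaternion [x, y, z, w].
In Python, from plant import ctrl gives the robot as it stands. The module is installed in compiled form; this text tells all that it offers.
- The arm moves only by the tool send_rows, never from a script. Its argument "rows" is text: rows parted by semicolons, each of 7 numbers parted by spaces: the turn, a rotation vector about the tool's x, y, z in normalised numbers (1 is 180 degrees), then the shift along the tool's x, y, z in parts of the range, where 1.0 means 75 cm, then the opening, from -1 (shut) to 1 (fully open). A call has 1 to 8 rows; each row is the pose to reach, as a shift and turn from the pose commanded when the call began, along the tool's axes at that moment; what a row does not reach only later rows make up. A row lasts 1/8 s, in which the tool goes at most 62.5 mm and 10.7 degrees, less where a joint would pass 70% of its speed; a pose out of reach is approached as far as the arm can. A call with a gripper value outside its range is refused whole. The fingers move at their own pace and stop on an object; "grip_force" is the grip in N (left out, the last holds). Time passes only in rows, so rows that repeat a pose let the fingers close. It gives the time, the measured TCP pose, the force, the opening and the grip force at its end, in the units of the state.
- ctrl.get_state(): the state, without advancing time (a new reading comes with each control period).
- ctrl.read_camera(name): name is "scene" or "top" or "wrist"; returns a dict with "color" (384x512x3 uint8, red, green, blue), "fx", "fy", "cx", "cy" (pixels), "extrinsics" (4x4, takes a point from world to camera coordinates). Camera axes: x right, y down, z forward; pixel columns grow to the right and rows downward; lengths in m; the calibration is good to about 2 mm. A picture is of the moment at which its call begins. There is no depth.
- ctrl.sign_off(): hands the job in; it is judged then, once.
Trained networks look in a picture, given as the dict that the camera call returned (one of the last four; its "shot" number tells which), for a name from the list of things; names that differ only in an ending like _2 or _b are one class to them, and where a whole thing is asked for, a point or a joint stands for the part that bears it (a point fixed in the world has none). Each returns a list of dicts, best first, with "p" (0 to 1); they miss things now and then, are a little off and sometimes report something else, mostly with a low value. They report only what shows in the picture. A call takes as long as a camera call.
- ctrl.look_for(picture, target): "position" ([x, y, z] in m, in the coordinates of the camera as it stood for that picture, good to about 4 mm: the middle of the surface that is visible of it).
The state is a dict: "time": time; "qpos": joint angles; "dq": joint speeds; "joint_efforts": joint torques, N m; "eef_pos": TCP position; "tcp_rot": TCP orientation; "contact_force": force on the tool from outside, world axes, zero at the start; "wrist_torque": the same for the moment, N m; "opening": opening from 0.0 (shut) to 1.0 (fully open); "finger_force": force on a finger pad.
Only numpy, scipy, OpenCV 4.12 (cv2) and the standard library are available. Lean on these libraries where they do the work, as an engineer would, in place of code of your own. Each camera call takes 0.05 s, during which the arm holds its last target. There are 200 camera calls.

## Working session

There is one attempt and no reset: what is moved stays moved. The work goes in short steps, Python scripts to look and compute and a tool call to move; the robot and the scene stay as the last step left them, time stands still between calls to the robot, and variables do not carry over. Pictures are saved under pics/ and viewed, at most 10 in all, crops included, and the job is handed in when it is done.

Besides the shell and the picture viewer there is one more tool, called after ">>>" as name(argument=value, ...) on one line, values as JSON. send_rows: Moves the arm, as the interface text tells. Its arguments: {"type":"object","properties":{"rows":{"type":"string"},"grip_force":{"type":"number"}},"required":["rows"]}

```bash
mkdir -p pics; cat > h.py <<'E'
import numpy as np, cv2
from plant import ctrl
from scipy.spatial.transform import Rotation as R
def look(cam,names):
    p=ctrl.read_camera(cam); E=np.array(p["extrinsics"]); out={}
    for n in names:
        r=ctrl.look_for(p,n)[:2]
        for d in r:
            w=np.linalg.inv(E)@np.r_[d["position"],1]; print(cam,n,round(d["p"],2),w[:3].round(4))
    return p
def save(p,name): cv2.imwrite("pics/"+name,cv2.cvtColor(p["color"],cv2.COLOR_RGB2BGR))
def ray(p,u,v,z):
    E=np.array(p["extrinsics"]);Rm=E[:3,:3];c=-Rm.T@E[:3,3]
    d=Rm.T@np.array([(u-p["cx"])/p["fx"],(v-p["cy"])/p["fy"],1]); return c+d*(z-c[2])/d[2]
def proj(p,w):
    E=np.array(p["extrinsics"]);c=E[:3,:3]@np.array(w)+E[:3,3];return np.array([p["fx"]*c[0]/c[2]+p["cx"],p["fy"]*c[1]/c[2]+p["cy"]])
def st():
    s=ctrl.get_state();print({k:np.round(s[k],3).tolist() for k in s})
E
python3 - <<'E'
from h import *
st()
for c in ["top","scene"]:
    p=look(c,["slicer","dial_grip","carriage_knob","pin","garlic","lemon","spoon","salt_shaker"]); save(p,c+"0.png")
E
```

```text
{'time': 0.0, 'qpos': [1.072, 0.287, 1.578, 0.0, 1.279, -0.15], 'dq': [-0.001, 0.001, 0.0, -0.001, 0.001, -0.0], 'joint_efforts': [-0.001, -40.597, -29.263, -0.0, 0.006, -0.0], 'eef_pos': [0.23, 0.634, 0.252], 'tcp_rot': [0.174, 0.985, -0.001, -0.0], 'contact_force': [0.223, 0.424, 0.096], 'wrist_torque': [-0.001, -0.002, 0.036], 'finger_force': 0.0, 'opening': 1.003}
top slicer 0.81 [ 0.572  -0.0048  0.0747]
top slicer 0.4 [ 0.5654 -0.173   0.0783]
top dial_grip 0.64 [ 0.5641 -0.1728  0.077 ]
top carriage_knob 0.78 [ 0.5746 -0.047   0.089 ]
top garlic 0.45 [0.4647 0.0959 0.0359]
top lemon 0.71 [0.6957 0.0089 0.0488]
top lemon 0.55 [ 0.5742 -0.049   0.088 ]
top spoon 0.65 [0.4676 0.4516 0.0066]
top salt_shaker 0.58 [0.6746 0.4538 0.0792]
scene slicer 0.82 [ 0.555  -0.0263  0.0653]
scene dial_grip 0.66 [ 0.5537 -0.183   0.0777]
scene carriage_knob 0.87 [ 0.5593 -0.0615  0.0842]
scene garlic 0.51 [0.452  0.0859 0.0298]
scene garlic 0.44 [0.6657 0.4472 0.0533]
scene lemon 0.67 [ 0.5589 -0.0277  0.0681]
scene lemon 0.66 [0.6926 0.0018 0.0494]
scene spoon 0.5 [ 0.5568 -0.0612  0.0866]
scene spoon 0.49 [0.4672 0.4442 0.0077]
scene salt_shaker 0.77 [0.662  0.4459 0.0527]
```

View pics/top0.png

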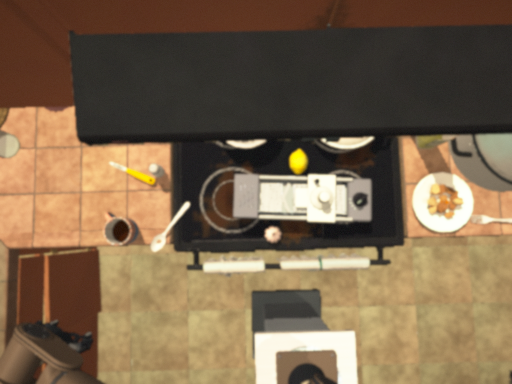

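View pics/scene0.png

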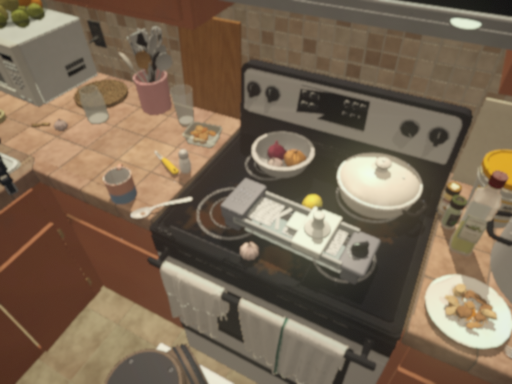

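Slicer lies nearly along world y: dial at right (360,200), knob (322,197), bridge left (245,197). Going in for a wrist view.

Careful with the scale: shifts go in shares of 75 cm and turns go in shares of 180 degrees. That gives: -370 mm is -0.4933, -200 mm is -0.2667.

>>> send_rows(rows="0 0 0 -0.0667 -0.0333 -0.0093 1; 0 0 0 -0.1333 -0.0667 -0.0187 1; 0 0 0 -0.2 -0.1 -0.028 1; 0 0 0 -0.2667 -0.1333 -0.0373 1; 0 0 0 -0.3333 -0.1667 -0.0467 1; 0 0 0 -0.4 -0.2133 -0.056 1; 0 0 0 -0.46 -0.2667 -0.0667 1; 0 0 0 -0.4933 -0.32 -0.0667 1")

```text
time: 1.9
eef_pos: [0.498, 0.2803, 0.3044]
tcp_rot: [0.174, 0.985, 0.0, 0.001]
contact_force: [-0.3, 0.2, -0.4]
opening: 1.001
finger_force: 0.0
```

Scaled: -347 mm is -0.4627, -330 mm is -0.44.

>>> send_rows(rows="0 0 0 -0.0333 -0.0733 0 1; 0 0 0 -0.0667 -0.1467 0 1; 0 0 0 -0.1 -0.22 0 1; 0 0 0 -0.1333 -0.2933 0 1; 0 0 0 -0.1667 -0.3667 0 1; 0 0 0 -0.2 -0.44 0 1; 0 0 0 -0.2187 -0.4627 0 1; 0 0 0 -0.2187 -0.4627 0 1")

```text
time: 2.9
eef_pos: [0.5322, -0.1008, 0.3032]
tcp_rot: [0.175, 0.985, 0.0, -0.0]
contact_force: [-0.1, 0.2, -1.4]
opening: 1.0
finger_force: 0.0
```

```bash
python3 - <<'E'
from h import *
st()
p=look("wrist",["slicer","dial_grip","carriage_knob","pin"]); save(p,"w0.png")
np.savez("w0.npz",**{k:p[k] for k in p}); print(np.array(p["extrinsics"]).round(3),p["fx"])
E
```

```text
{'time': 2.9, 'qpos': [-0.375, -0.045, 1.849, 0.0, 1.338, -1.595], 'dq': [0.044, -0.015, 0.019, 0.011, 0.009, 0.009], 'joint_efforts': [-1.141, -27.679, -30.136, -0.087, -0.063, -0.042], 'eef_pos': [0.532, -0.101, 0.303], 'tcp_rot': [0.175, 0.985, 0.0, -0.0], 'contact_force': [-0.122, 0.245, -1.386], 'wrist_torque': [-0.036, -0.006, -0.032], 'finger_force': 0.0, 'opening': 1.0}
wrist slicer 0.81 [ 0.5675 -0.0136  0.0659]
wrist dial_grip 0.6 [ 0.5596 -0.1745  0.077 ]
wrist carriage_knob 0.87 [ 0.5631 -0.0536  0.0867]
wrist pin 0.53 [ 0.6235 -0.0457  0.1083]
[[ 0.344  0.939  0.001 -0.089]
 [ 0.906 -0.333  0.26  -0.562]
 [ 0.245 -0.088 -0.966  0.287]
 [ 0.     0.     0.     1.   ]] 325.0340482856405
```

View pics/w0.png

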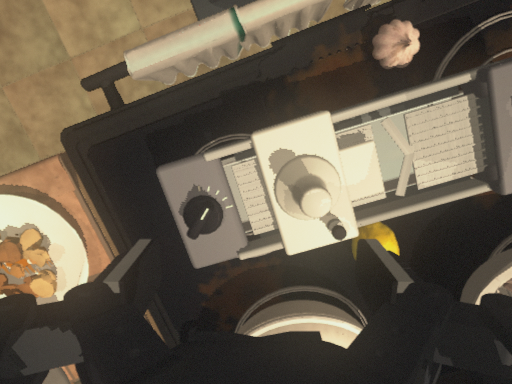

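The dial is at about (203,215), with its bar slanting from (208,209) to (192,234). The knob top is at (315,203), and the pin knob is at (337,232) on the +x side. Zooming in.

```bash
python3 - <<'E'
import cv2
i=cv2.imread("pics/w0.png")
a=cv2.resize(i[175:275,150:250],(600,600),interpolation=cv2.INTER_CUBIC);cv2.imwrite("pics/d0.png",a)
E
```

```text
(no output)
```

View pics/d0.png

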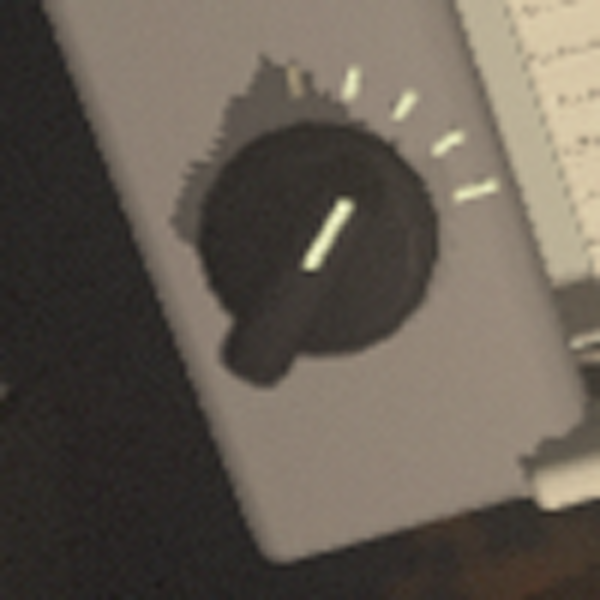

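```bash
python3 - <<'E'
from h import *
p=dict(np.load("w0.npz"))
f=lambda u,v:(150+u/6,175+v/6)
A=ray(p,*f(308,268),.099);B=ray(p,*f(348,200),.099)
print("bar",A,B,"ang of bar dir",np.degrees(np.arctan2(*(B-A)[1::-1])))
C=ray(p,*f(60,30),.074);D=ray(p,*f(235,500),.074);print("end edge",C,D,np.degrees(np.arctan2(*(D-C)[1::-1])))
for q in [(318,240),(330,232)]: pass
print("dial disc centre",ray(p,*f(318,238),.076), "bar end",ray(p,*f(255,345),.099),ray(p,*f(255,375),.077))
print("knob top c",ray(p,316,203,.142))
# rail direction
print(ray(p,356,213,.073),ray(p,495,180,.073))
# plate corners
for q in [(250,132),(330,111),(357,240),(290,255)]: print("plate",ray(p,*q,.084))
E
```

```text
bar [ 0.56215623 -0.17534443  0.099     ] [ 0.55291045 -0.16389675  0.099     ] ang of bar dir 128.926247771498
end edge [ 0.5106113  -0.20765866  0.074     ] [ 0.60900821 -0.21501981  0.074     ] -4.27837021932342
dial disc centre [ 0.56378768 -0.17813675  0.076     ] bar end [ 0.57236833 -0.18986647  0.099     ] [ 0.58497279 -0.19985529  0.077     ]
knob top c [ 0.57098496 -0.05871867  0.142     ]
[ 0.62277778 -0.01473026  0.073     ] [0.63860652 0.14039492 0.073     ]
plate [ 0.49505641 -0.09557383  0.084     ]
plate [ 0.50329321 -0.01195179  0.084     ]
plate [ 0.64945248 -0.02436625  0.084     ]
plate [ 0.64093079 -0.10128872  0.084     ]
```

Scaled: 153 mm is 0.204, 120 mm is 0.16, 31 degrees is 0.1722.

>>> send_rows(rows="0 0 0.0556 -0.02 -0.02 0.0533 0; 0 0 0.1111 -0.04 -0.04 0.1067 0; 0 0 0.1722 -0.06 -0.06 0.16 0; 0 0 0.1722 -0.0747 -0.0813 0.204 0; 0 0 0.1722 -0.0747 -0.0813 0.204 0; 0 0 0.1722 -0.0747 -0.0813 0.204 0")

```text
time: 3.9
eef_pos: [0.5643, -0.1754, 0.1517]
tcp_rot: [0.43, 0.903, 0.0, 0.001]
contact_force: [-0.2, -0.6, 0.2]
opening: 0.504
finger_force: 0.0
```

```bash
python3 - <<'E'
from h import *
st()
p=look("wrist",["dial_grip","carriage_knob"]); save(p,"w1.png")
np.savez("w1.npz",**{k:p[k] for k in p}); print(proj(p,[.564,-.178,.099]),proj(p,[.571,-.0587,.142]))
E
```

```text
{'time': 3.9, 'qpos': [-0.473, 0.207, 1.869, 0.0, 1.064, -1.155], 'dq': [0.001, -0.023, -0.016, -0.001, -0.004, -0.0], 'joint_efforts': [-0.283, -33.397, -25.632, -0.01, 0.018, 0.001], 'eef_pos': [0.564, -0.175, 0.152], 'tcp_rot': [0.43, 0.903, 0.0, 0.001], 'contact_force': [-0.152, -0.615, 0.205], 'wrist_torque': [-0.031, 0.035, -0.017], 'finger_force': 0.0, 'opening': 0.504}
wrist dial_grip 0.84 [ 0.5601 -0.1777  0.0756]
wrist carriage_knob 0.74 [ 0.5686 -0.0677  0.0905]
[254.757332   225.85623851] [471.60201612  44.71547758]
```

View pics/w1.png

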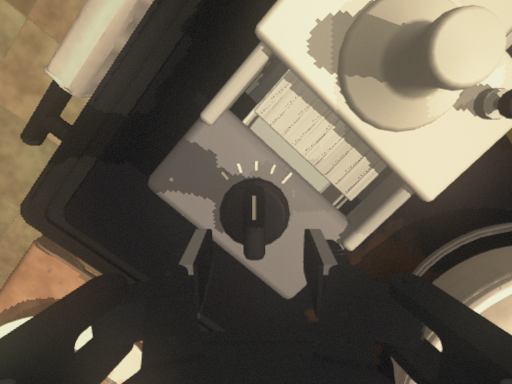

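Scaled: 51 mm is 0.068, 45 mm is 0.06.

>>> send_rows(rows="0 0 0 -0.0027 -0.002 0.0333 0; 0 0 0 -0.0027 -0.002 0.06 0; 0 0 0 -0.0027 -0.002 0.068 0; 0 0 0 -0.0027 -0.002 0.068 0; 0 0 0 -0.0027 -0.002 0.068 -1; 0 0 0 -0.0027 -0.002 0.068 -1; 0 0 0 -0.0027 -0.002 0.068 -1; 0 0 0 -0.0027 -0.002 0.068 -1", grip_force=30)

```text
time: 5.05
eef_pos: [0.5644, -0.1791, 0.1004]
tcp_rot: [0.43, 0.903, -0.0, 0.001]
contact_force: [-1.4, 0.3, 3.7]
opening: 0.142
finger_force: 32.7
```

Scaled: 40 degrees is 0.2222.

>>> send_rows(rows="0 0 0.0444 0 0 0 -1; 0 0 0.0889 0 0 0 -1; 0 0 0.1333 0 0 0 -1; 0 0 0.1778 0 0 0 -1; 0 0 0.2222 0 0 0 -1; 0 0 0.2222 0 0 0 -1")

```text
time: 5.8
eef_pos: [0.565, -0.1789, 0.1004]
tcp_rot: [0.713, 0.701, 0.001, 0.001]
contact_force: [1.3, 0.1, 3.7]
opening: 0.141
finger_force: 32.7
```

```bash
python3 -c "
from h import *
st()"
```

```text
{'time': 5.8, 'qpos': [-0.478, 0.277, 1.89, 0.001, 0.971, -0.462], 'dq': [0.001, -0.001, -0.001, 0.001, 0.001, -0.039], 'joint_efforts': [-1.114, -33.446, -22.313, -0.477, 0.324, 0.103], 'eef_pos': [0.565, -0.179, 0.1], 'tcp_rot': [0.713, 0.701, 0.001, 0.001], 'contact_force': [1.339, 0.081, 3.657], 'wrist_torque': [0.233, -0.391, -0.101], 'finger_force': 32.75, 'opening': 0.141}
```

Scaled: 4 degrees is 0.0222.

>>> send_rows(rows="0 0 0.0111 0 0 0 -1; 0 0 0.0222 0 0 0 -1; 0 0 0.0222 0 0 0 -1")

```text
time: 6.18
eef_pos: [0.565, -0.1789, 0.1004]
tcp_rot: [0.736, 0.677, 0.001, 0.002]
contact_force: [4.4, 3.0, 6.2]
opening: 0.144
finger_force: 35.1
```

```bash
python3 -c "
from h import *
st()"
```

```text
{'time': 6.175, 'qpos': [-0.478, 0.277, 1.89, 0.0, 0.971, -0.393], 'dq': [0.002, 0.001, -0.0, 0.001, 0.0, -0.005], 'joint_efforts': [-2.762, -32.447, -20.953, -0.474, 0.64, 0.632], 'eef_pos': [0.565, -0.179, 0.1], 'tcp_rot': [0.736, 0.677, 0.001, 0.002], 'contact_force': [4.403, 3.02, 6.166], 'wrist_torque': [0.383, -0.669, 0.635], 'finger_force': 35.063, 'opening': 0.144}
```

Scaled: 3 degrees is 0.0167.

>>> send_rows(rows="0 0 0.0111 0 0 0 -1; 0 0 0.0167 0 0 0 -1; 0 0 0.0167 0 0 0 -1")

```text
time: 6.55
eef_pos: [0.565, -0.1788, 0.1004]
tcp_rot: [0.753, 0.659, 0.0, 0.002]
contact_force: [3.9, 3.4, 4.6]
opening: 0.143
finger_force: 50.4
```

```bash
python3 -c "
from h import *
st()"
```

```text
{'time': 6.55, 'qpos': [-0.477, 0.277, 1.89, -0.001, 0.971, -0.344], 'dq': [-0.001, -0.002, 0.001, -0.001, 0.001, -0.002], 'joint_efforts': [-3.56, -32.39, -20.896, -0.164, 0.646, 1.276], 'eef_pos': [0.565, -0.179, 0.1], 'tcp_rot': [0.753, 0.659, 0.0, 0.002], 'contact_force': [3.894, 3.43, 4.622], 'wrist_torque': [0.396, -0.719, 1.257], 'finger_force': 50.4, 'opening': 0.143}
```

>>> send_rows(rows="0 0 0 0 0 0 0; 0 0 0 0 0 0 0; 0 0 0 0 0 0 0; 0 0 0 0 0 -0.0533 0; 0 0 0 0 0 -0.1267 0; 0 0 0 0 0 -0.1467 0; 0 0 0 0 0 -0.1467 0")

```text
time: 7.42
eef_pos: [0.564, -0.1791, 0.2101]
tcp_rot: [0.755, 0.656, 0.0, 0.001]
contact_force: [0.2, -0.1, -0.9]
opening: 0.501
finger_force: 0.0
```

```bash
python3 - <<'E'
from h import *
st()
p=look("wrist",["dial_grip","carriage_knob","pin"]); save(p,"w2.png")
np.savez("w2.npz",**{k:p[k] for k in p}); print(proj(p,[.564,-.178,.099]),proj(p,[.571,-.0587,.142]))
E
```

```text
{'time': 7.425, 'qpos': [-0.479, 0.143, 1.827, -0.0, 1.17, -0.339], 'dq': [0.001, 0.035, 0.049, 0.0, -0.006, -0.0], 'joint_efforts': [0.041, -35.097, -29.165, 0.0, 0.021, 0.001], 'eef_pos': [0.564, -0.179, 0.21], 'tcp_rot': [0.755, 0.656, 0.0, 0.001], 'contact_force': [0.217, -0.07, -0.893], 'wrist_torque': [0.0, 0.001, 0.066], 'finger_force': 0.0, 'opening': 0.501}
wrist dial_grip 0.92 [ 0.5639 -0.1771  0.0743]
wrist carriage_knob 0.63 [ 0.5678 -0.0738  0.087 ]
[257.65081717 193.18501454] [238.94841031  -7.00008699]
```

View pics/w2.png

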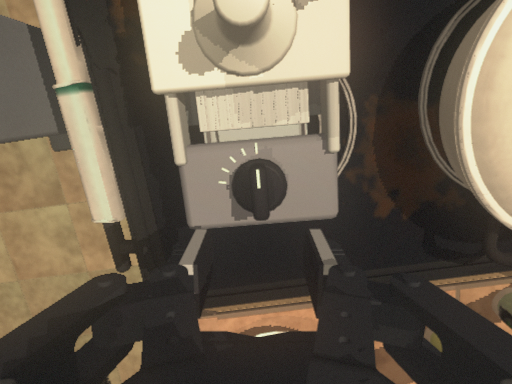

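The dial bar at (258,178) now lies along the slicer and points at the last tick, so it is closed (it also took 1.26 Nm against the stop). Next is the knob.

Scaled: 120 mm is 0.16, 100 mm is 0.1333, -80 degrees is -0.4444.

>>> send_rows(rows="0 0 -0.0556 0.0267 -0.0013 0 0.5; 0 0 -0.1111 0.0533 -0.004 0 0.5; 0 0 -0.1667 0.08 -0.0053 0 0.5; 0 0 -0.2222 0.1067 -0.008 0 0.5; 0 0 -0.2778 0.1333 -0.0093 0 0.5; 0 0 -0.3333 0.16 -0.012 0 0.5; 0 0 -0.3889 0.16 -0.012 0 0.5; 0 0 -0.4444 0.16 -0.012 0 0.5")

```text
time: 8.62
eef_pos: [0.5707, -0.0581, 0.2072]
tcp_rot: [0.153, 0.988, 0.0, -0.002]
contact_force: [-0.7, 0.3, 0.6]
opening: 0.749
finger_force: 0.0
```

Scaled: -14 degrees is -0.0778.

>>> send_rows(rows="0 0 -0.0389 0 0 0 0.5; 0 0 -0.0778 0 0 0 0.5; 0 0 -0.0778 0 0 0 0.5; 0 0 -0.0778 0 0 0 0.5")

```text
time: 9.12
eef_pos: [0.5711, -0.0586, 0.2083]
tcp_rot: [0.036, 0.999, 0.0, -0.001]
contact_force: [-0.4, 0.0, -0.7]
opening: 0.747
finger_force: 0.0
```

```bash
python3 - <<'E'
from h import *
st()
p=look("wrist",["dial_grip","carriage_knob","pin"]); save(p,"w3.png")
np.savez("w3.npz",**{k:p[k] for k in p}); print(proj(p,[.564,-.178,.099]),proj(p,[.572,-.0587,.142]))
E
```

```text
{'time': 9.125, 'qpos': [-0.279, 0.108, 1.869, -0.0, 1.166, -1.778], 'dq': [-0.0, -0.005, -0.004, -0.001, 0.001, -0.006], 'joint_efforts': [0.004, -32.221, -27.91, -0.0, 0.005, 0.002], 'eef_pos': [0.571, -0.059, 0.208], 'tcp_rot': [0.036, 0.999, 0.0, -0.001], 'contact_force': [-0.396, 0.039, -0.67], 'wrist_torque': [0.03, -0.02, -0.047], 'finger_force': 0.0, 'opening': 0.747}
wrist dial_grip 0.69 [ 0.5571 -0.1752  0.0744]
wrist dial_grip 0.33 [ 0.5631 -0.0531  0.0827]
wrist carriage_knob 0.86 [ 0.5632 -0.0505  0.0855]
wrist pin 0.84 [ 0.6222 -0.0454  0.1103]
[ 95.13228882 197.67311913] [257.72525249 216.63626806]
```

View pics/w3.png

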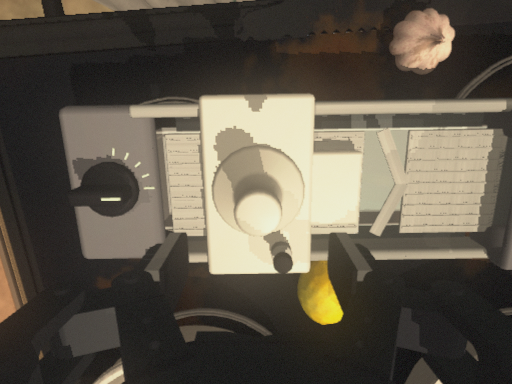

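Knob top at (258,213), midway between fingers (170,345); rails run along the image rows. Descending.

Scaled: 77 mm is 0.1027, 65 mm is 0.0867.

>>> send_rows(rows="0 0 0 0 0 0.0467 0.5; 0 0 0 0 0 0.0867 0.5; 0 0 0 0 0 0.1027 0.5; 0 0 0 0 0 0.1027 0.5; 0 0 0 0 0 0.1027 -1; 0 0 0 0 0 0.1027 -1; 0 0 0 0 0 0.1027 -1; 0 0 0 0 0 0.1027 -1", grip_force=40)

```text
time: 10.32
eef_pos: [0.5725, -0.0588, 0.1342]
tcp_rot: [0.035, 0.999, -0.0, 0.001]
contact_force: [-1.8, 0.7, 4.8]
opening: 0.333
finger_force: 39.3
```

>>> send_rows(rows="0 0 0 0 0.0013 0 -1; 0 0 0 0 0.0027 0 -1; 0 0 0 0 0.004 0 -1; 0 0 0 0 0.0053 0 -1; 0 0 0 0 0.0067 0 -1; 0 0 0 0 0.008 0 -1; 0 0 0 0 0.0093 0 -1; 0 0 0 0 0.0107 0 -1")

```text
time: 11.32
eef_pos: [0.5729, -0.0526, 0.1342]
tcp_rot: [0.034, 0.999, -0.002, 0.001]
contact_force: [-1.8, -5.3, 5.2]
opening: 0.337
finger_force: 39.4
```

Scaled: 8 mm is 0.0107, 7 mm is 0.0093.

>>> send_rows(rows="0 0 0 0 0.0013 0 -1; 0 0 0 0 0.0027 0 -1; 0 0 0 0 0.004 0 -1; 0 0 0 0 0.0053 0 -1; 0 0 0 0 0.0067 0 -1; 0 0 0 0 0.008 0 -1; 0 0 0 0 0.0093 0 -1; 0 0 0 0 0.0107 0 -1")

```text
time: 12.32
eef_pos: [0.5732, -0.0481, 0.1342]
tcp_rot: [0.034, 0.999, -0.006, 0.001]
contact_force: [-4.0, -15.1, 5.0]
opening: 0.336
finger_force: 39.8
```

Scaled: 8 mm is 0.0107, 7 mm is 0.0093.

>>> send_rows(rows="0 0 0 0 0.0013 0 -1; 0 0 0 0 0.0027 0 -1; 0 0 0 0 0.004 0 -1; 0 0 0 0 0.0053 0 -1; 0 0 0 0 0.0067 0 -1; 0 0 0 0 0.008 0 -1; 0 0 0 0 0.0093 0 -1; 0 0 0 0 0.0107 0 -1")

```text
time: 13.32
eef_pos: [0.5738, -0.0374, 0.1342]
tcp_rot: [0.035, 0.999, -0.003, 0.001]
contact_force: [-2.6, -6.4, 5.7]
opening: 0.332
finger_force: 39.6
```

Scaled: 16 mm is 0.0213, 14 mm is 0.0187.

>>> send_rows(rows="0 0 0 0 0.0027 0 -1; 0 0 0 0 0.0053 0 -1; 0 0 0 0 0.008 0 -1; 0 0 0 0 0.0107 0 -1; 0 0 0 0 0.0133 0 -1; 0 0 0 0 0.016 0 -1; 0 0 0 0 0.0187 0 -1; 0 0 0 0 0.0213 0 -1")

```text
time: 14.32
eef_pos: [0.5747, -0.0204, 0.1342]
tcp_rot: [0.035, 0.999, -0.002, 0.0]
contact_force: [-3.8, -3.9, 7.3]
opening: 0.334
finger_force: 39.6
```

Scaled: 16 mm is 0.0213, 14 mm is 0.0187.

>>> send_rows(rows="0 0 0 0 0.0027 0 -1; 0 0 0 0 0.0053 0 -1; 0 0 0 0 0.008 0 -1; 0 0 0 0 0.0107 0 -1; 0 0 0 0 0.0133 0 -1; 0 0 0 0 0.016 0 -1; 0 0 0 0 0.0187 0 -1; 0 0 0 0 0.0213 0 -1")

```text
time: 15.32
eef_pos: [0.5756, -0.0043, 0.1342]
tcp_rot: [0.034, 0.999, -0.002, 0.0]
contact_force: [-4.7, -4.6, 8.5]
opening: 0.33
finger_force: 39.6
```

>>> send_rows(rows="0 0 0 0 0.0027 0 -1; 0 0 0 0 0.0053 0 -1; 0 0 0 0 0.008 0 -1; 0 0 0 0 0.0107 0 -1; 0 0 0 0 0.0133 0 -1; 0 0 0 0 0.016 0 -1; 0 0 0 0 0.0187 0 -1; 0 0 0 0 0.0213 0 -1")

```text
time: 16.32
eef_pos: [0.5765, 0.0117, 0.1342]
tcp_rot: [0.034, 0.999, -0.002, -0.0]
contact_force: [-5.0, -4.2, 7.7]
opening: 0.333
finger_force: 39.7
```

Scaled: 12 mm is 0.016, 10 mm is 0.0133.

>>> send_rows(rows="0 0 0 0 0.0027 0 -1; 0 0 0 0 0.0053 0 -1; 0 0 0 0 0.008 0 -1; 0 0 0 0 0.0107 0 -1; 0 0 0 0 0.0133 0 -1; 0 0 0 0 0.016 0 -1")

```text
time: 17.08
eef_pos: [0.5772, 0.0237, 0.1341]
tcp_rot: [0.034, 0.999, -0.002, -0.001]
contact_force: [-5.3, -3.4, 9.0]
opening: 0.332
finger_force: 39.7
```

Scaled: 11 mm is 0.0147, 1.5 mm is 0.002.

>>> send_rows(rows="0 0 0 0.0007 0.002 0 -1; 0 0 0 0.0013 0.004 0 -1; 0 0 0 0.0013 0.006 0 -1; 0 0 0 0.0013 0.008 0 -1; 0 0 0 0.0013 0.01 0 -1; 0 0 0 0.0013 0.012 0 -1; 0 0 0 0.0013 0.0133 0 -1; 0 0 0 0.0013 0.0147 0 -1")

```text
time: 18.08
eef_pos: [0.5777, 0.0347, 0.1342]
tcp_rot: [0.035, 0.999, -0.002, 0.001]
contact_force: [-2.9, -4.6, 6.8]
opening: 0.334
finger_force: 39.6
```

>>> send_rows(rows="0 0 0 0 0.0013 0 -1; 0 0 0 0 0.0027 0 -1; 0 0 0 0 0.004 0 -1; 0 0 0 0 0.0053 0 -1")

```text
time: 18.58
eef_pos: [0.578, 0.0388, 0.1342]
tcp_rot: [0.035, 0.999, -0.002, 0.001]
contact_force: [-2.7, -4.8, 6.7]
opening: 0.333
finger_force: 39.6
```

Scaled: 4 mm is 0.0053, 3 mm is 0.004.

>>> send_rows(rows="0 0 0 0 0.0013 0 -1; 0 0 0 0 0.0027 0 -1; 0 0 0 0 0.004 0 -1; 0 0 0 0 0.0053 0 -1")

```text
time: 19.08
eef_pos: [0.5782, 0.0427, 0.1342]
tcp_rot: [0.035, 0.999, -0.001, 0.0]
contact_force: [-2.8, -3.4, 7.4]
opening: 0.328
finger_force: 39.6
```

Scaled: 4 mm is 0.0053, 3 mm is 0.004.

>>> send_rows(rows="0 0 0 0 0.0013 0 -1; 0 0 0 0 0.0027 0 -1; 0 0 0 0 0.004 0 -1; 0 0 0 0 0.0053 0 -1")

```text
time: 19.58
eef_pos: [0.5784, 0.0468, 0.1342]
tcp_rot: [0.035, 0.999, -0.001, 0.0]
contact_force: [-3.4, -3.8, 7.2]
opening: 0.333
finger_force: 39.6
```

Scaled: 4 mm is 0.0053, 3 mm is 0.004.

>>> send_rows(rows="0 0 0 0 0.0013 0 -1; 0 0 0 0 0.0027 0 -1; 0 0 0 0 0.004 0 -1; 0 0 0 0 0.0053 0 -1")

```text
time: 20.08
eef_pos: [0.5786, 0.0508, 0.1342]
tcp_rot: [0.035, 0.999, -0.001, 0.0]
contact_force: [-3.5, -4.1, 7.4]
opening: 0.334
finger_force: 39.6
```

Scaled: 4 mm is 0.0053, 3 mm is 0.004.

>>> send_rows(rows="0 0 0 0 0.0013 0 -1; 0 0 0 0 0.0027 0 -1; 0 0 0 0 0.004 0 -1; 0 0 0 0 0.0053 0 -1")

```text
time: 20.58
eef_pos: [0.5789, 0.0548, 0.1342]
tcp_rot: [0.035, 0.999, -0.001, 0.0]
contact_force: [-3.5, -3.9, 6.9]
opening: 0.332
finger_force: 39.6
```

Scaled: 3 mm is 0.004, 2 mm is 0.0027.

>>> send_rows(rows="0 0 0 0 0.0013 0 -1; 0 0 0 0 0.0027 0 -1; 0 0 0 0 0.004 0 -1")

```text
time: 20.95
eef_pos: [0.5791, 0.0586, 0.1342]
tcp_rot: [0.035, 0.999, -0.001, 0.0]
contact_force: [-3.8, -2.2, 7.1]
opening: 0.33
finger_force: 39.6
```

Scaled: 3 mm is 0.004, 2 mm is 0.0027.

>>> send_rows(rows="0 0 0 0 0.0013 0 -1; 0 0 0 0 0.0027 0 -1; 0 0 0 0 0.004 0 -1")

```text
time: 21.32
eef_pos: [0.5792, 0.0601, 0.1342]
tcp_rot: [0.034, 0.999, -0.002, 0.0]
contact_force: [-4.6, -7.4, 7.5]
opening: 0.335
finger_force: 39.8
```

Scaled: 3 mm is 0.004, 2 mm is 0.0027.

>>> send_rows(rows="0 0 0 0 0.0013 0 -1; 0 0 0 0 0.0027 0 -1; 0 0 0 0 0.004 0 -1")

```text
time: 21.7
eef_pos: [0.5793, 0.0615, 0.1342]
tcp_rot: [0.034, 0.999, -0.004, -0.0]
contact_force: [-5.5, -11.5, 7.3]
opening: 0.333
finger_force: 39.9
```

Scaled: 1.5 mm is 0.002, 1 mm is 0.0013.

>>> send_rows(rows="0 0 0 0 0.0007 0 -1; 0 0 0 0 0.0013 0 -1; 0 0 0 0 0.002 0 -1; 0 0 0 0 0.002 0 -1")

```text
time: 22.2
eef_pos: [0.5793, 0.0621, 0.1342]
tcp_rot: [0.034, 0.999, -0.005, -0.0]
contact_force: [-5.5, -13.7, 8.8]
opening: 0.334
finger_force: 40.0
```

```bash
python3 - <<'E'
from h import *
p=look("wrist",["pin"]); 
i=cv2.cvtColor(p["color"],cv2.COLOR_RGB2BGR); cv2.imwrite("pics/w4.png",i)
E
```

```text
wrist pin 0.78 [0.6283 0.0732 0.103 ]
```

View pics/w4.png

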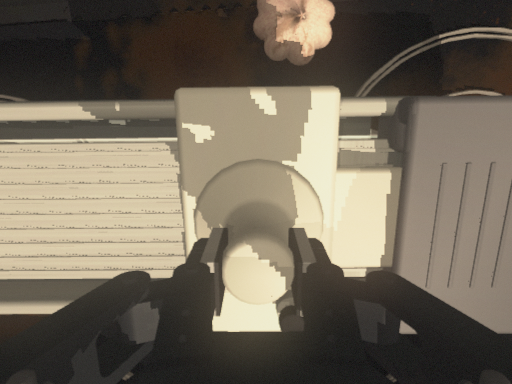

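Scaled: 1 mm is 0.0013, 0.5 mm is 0.0007.

>>> send_rows(rows="0 0 0 0 0.0007 0 -1; 0 0 0 0 0.0013 0 -1; 0 0 0 0 0.0013 0 -1")

```text
time: 22.68
eef_pos: [0.5794, 0.0626, 0.1341]
tcp_rot: [0.034, 0.999, -0.005, -0.001]
contact_force: [-5.8, -15.4, 7.8]
opening: 0.33
finger_force: 40.1
```

```bash
python3 - <<'E'
from h import *
for k in range(3): p=look("wrist",["pin"])
p=look("scene",["pin"])
p=look("top",["pin"])
E
```

```text
wrist pin 0.72 [0.6267 0.0734 0.1035]
wrist pin 0.98 [0.6283 0.0742 0.1042]
wrist pin 0.78 [0.6304 0.0744 0.1053]
```

Scaled: -5 mm is -0.0067, -4 mm is -0.0053.

>>> send_rows(rows="0 0 0 0 -0.0013 0 -1; 0 0 0 0 -0.0027 0 -1; 0 0 0 0 -0.004 0 -1; 0 0 0 0 -0.0053 0 -1; 0 0 0 0 -0.0067 0 -1; 0 0 0 0 -0.0067 0 -1")

```text
time: 23.92
eef_pos: [0.5792, 0.0602, 0.1342]
tcp_rot: [0.034, 0.999, -0.002, -0.0]
contact_force: [-4.7, -6.9, 6.5]
opening: 0.337
finger_force: 39.8
```

Scaled: -3 mm is -0.004, -2 mm is -0.0027.

>>> send_rows(rows="0 0 0 0 -0.0013 0 -1; 0 0 0 0 -0.0027 0 -1; 0 0 0 0 -0.004 0 -1; 0 0 0 0 -0.004 0 -1")

```text
time: 24.42
eef_pos: [0.5791, 0.0593, 0.1342]
tcp_rot: [0.035, 0.999, -0.0, 0.0]
contact_force: [-4.2, -0.7, 7.5]
opening: 0.331
finger_force: 39.7
```

```bash
python3 - <<'E'
from h import *
for k in range(2): p=look("wrist",["pin"])
E
```

```text
wrist pin 0.87 [0.6297 0.0746 0.1046]
wrist pin 0.79 [0.6289 0.0716 0.104 ]
```

Scaled: -4 mm is -0.0053, -3 mm is -0.004.

>>> send_rows(rows="0 0 0 0 -0.0013 0 -1; 0 0 0 0 -0.0027 0 -1; 0 0 0 0 -0.004 0 -1; 0 0 0 0 -0.0053 0 -1; 0 0 0 0 -0.0053 0 -1")

```text
time: 25.25
eef_pos: [0.5791, 0.0585, 0.1342]
tcp_rot: [0.035, 0.999, 0.003, 0.001]
contact_force: [-1.6, 8.9, 7.1]
opening: 0.333
finger_force: 39.9
```

The carriage holds against a 9 N backward pull with almost no motion, so the pin is locked. Unload, let go and lift.

Scaled: -110 mm is -0.1467, 3.5 mm is 0.0047.

>>> send_rows(rows="0 0 0 0 0.0027 0 -1; 0 0 0 0 0.0047 0 -1; 0 0 0 0 0.0047 0 0.5; 0 0 0 0 0.0047 0 0.5; 0 0 0 0 0.0047 0 0.5; 0 0 0 0 0.0047 -0.04 0.5; 0 0 0 0 0.0047 -0.1067 0.5; 0 0 0 0 0.0047 -0.1467 0.5")

```text
time: 26.25
eef_pos: [0.5795, 0.059, 0.2449]
tcp_rot: [0.035, 0.999, -0.0, 0.001]
contact_force: [0.4, 0.4, 0.7]
opening: 0.753
finger_force: 0.0
```

>>> send_rows(rows="0 0 0 0.04 0 -0.0267 0.5; 0 0 0 0.08 0 -0.0267 0.5; 0 0 0 0.08 0 -0.0267 0.5; 0 0 0 0.08 0 -0.0267 0.5")

```text
time: 26.75
eef_pos: [0.5193, 0.0631, 0.2622]
tcp_rot: [0.035, 0.999, -0.0, 0.0]
contact_force: [-0.4, -0.1, 0.8]
opening: 0.752
finger_force: 0.0
```

```bash
python3 - <<'E'
from h import *
st()
p=look("wrist",["pin","carriage_knob"]); save(p,"w5.png")
p=look("top",["dial_grip","carriage_knob","garlic","lemon","spoon","salt_shaker"])
E
```

```text
{'time': 26.75, 'qpos': [-0.073, -0.059, 1.938, -0.0, 1.263, -1.574], 'dq': [-0.002, 0.015, -0.013, -0.0, 0.002, -0.001], 'joint_efforts': [0.133, -27.246, -28.887, 0.002, 0.02, -0.0], 'eef_pos': [0.519, 0.063, 0.262], 'tcp_rot': [0.035, 0.999, -0.0, 0.0], 'contact_force': [-0.366, -0.14, 0.818], 'wrist_torque': [-0.005, -0.068, -0.014], 'finger_force': 0.0, 'opening': 0.752}
wrist pin 0.75 [0.5611 0.0213 0.072 ]
wrist pin 0.58 [0.628  0.0729 0.1031]
wrist carriage_knob 0.75 [0.5686 0.0669 0.0854]
top dial_grip 0.53 [ 0.56   -0.1743  0.078 ]
top carriage_knob 0.72 [0.6184 0.0787 0.0867]
top garlic 0.63 [0.4641 0.0817 0.0323]
top lemon 0.66 [0.6914 0.0107 0.0501]
top spoon 0.71 [0.4685 0.4523 0.011 ]
top salt_shaker 0.52 [0.6758 0.4507 0.0805]
```

View pics/w5.png

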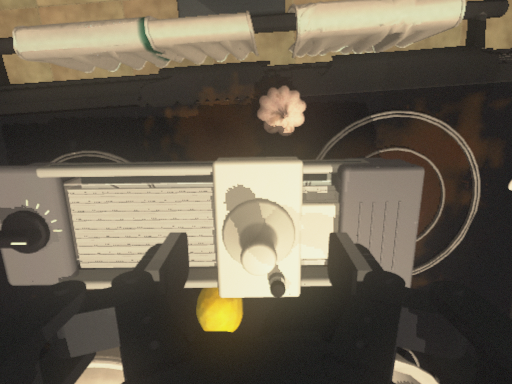

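The picture shows the dial bar in line with the slicer at (22,240), the carriage by the bridge with its nose inside, and the pin low at (278,286). The gripper is clear, with zero force reading.

```bash
python3 -c "
from plant import ctrl
print(ctrl.sign_off())"
```

```text
the job is handed in; nothing more can be done
None
```

The job is handed in at about 27 s, with no verdict returned: I turned the dial to its closed stop first, then pushed the carriage home at about 15 N (roughly 3.3 mm squash), where the pin held against a 9 N pull back, and the gripper is clear of everything.

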